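Tidy the seasonings into the caddy

ROBOT

A 6-joint arm with a two-finger parallel gripper is mounted at the origin on a cart in front of the work surface, level with it; the furniture and walls round the work are solid. World frame = base frame: x ahead of the robot, y to its left, z up, the work surface at z = 0. Lengths are in m, angles in rad, forces in N, time in s.
With the tool pointing down it reaches from about 0.4 to 0.825 m from the base axis. Payload 7 kg.
Tool frame: the origin (TCP) lies midway between the tips of the shut fingers; the grasp point (between the pads) lies 19 mm behind it; z points along the fingers, y is the line along which they close (so a half turn about z gives the same grasp; the last joint's range is limited). The gripper opens to 85 mm and grips with 20 to 120 N. Pads are 22 mm wide; open, the fingers measure 114 mm over their backs; the gripper's body (76 mm by 85 mm) begins 54 mm behind the grasp point. The pads swing forward as they close: fully open they stand 13 mm farther back than shut.
Start: joints at [-0.841, 0.359, 0.012, 0, -1.224, -0.288], TCP at [0.289, -0.61, 0.231] pointing down, gripper open.
Joint ranges: [-3.07, 3.07], [-1.43, 2.12], [-1.02, 1.25], [-3.03, 1.67], [-3.05, -0], [-3.03, 3.03]. Speed limits (rad/s): [2.39, 2.39, 3.01, 3.14, 3.14, 3.14].

INTERFACE

Orientations are given as a unit quaternion [x, y, z, w].
In Python, from station import ctrl gives the robot as it stands. Calls block until the motion is done:
- ctrl.move_to(position, orientation): joint-space move of the TCP to a pose.
- ctrl.move_straight(position, rotation=None, max_speed=0.15, stop_force=None): straight line of the TCP; rotation=None keeps the orientation; max_speed is the mean speed in m/s. With stop_force (N) it stops when the force on the tool has changed by that much, and returns True; else False.
- ctrl.set_joints(angles): joint-space move.
- ctrl.gripper_to(opening, effort=None): opening from 0.0 (shut) to 1.0 (fully open); effort is the grip in N (None keeps the last); returns when the fingers have stopped.
- ctrl.pause(seconds).
- ctrl.solve_ik(position, orientation): joint angles nearest the present ones, or None.
- ctrl.read_state(): the state.
- ctrl.snapshot(name): name is "scene" or "top" or "wrist"; returns a dict with "img" (384x512x3 uint8, red, green, blue), "intrinsics" (3x3 intrinsics, pixels), "extrinsics" (4x4, takes a point from camera to world coordinates). Camera axes: x right, y up, looking along -z (the intrinsics and any distortion apply to the point x, -y, -z); pixel columns grow to the right and rows downward; lengths in m; the calibration is good to about 2 mm. A picture is of the moment at which its call begins. There is no depth.
A pose or a line that the arm cannot do raises ctrl.IKError and nothing moves.
- ctrl.job_done(): hands the job in; it is judged then, once.
Trained networks look in the newest picture that a camera, given by its name, has taken for a name from the list of things; names that differ only in an ending like _2 or _b are one class to them, and where a whole thing is asked for, a point or a joint stands for the part that bears it (a point fixed in the world has none). Each returns a list of dicts, best first, with "conf" (0 to 1); they miss things now and then, are a little off and sometimes report something else, mostly with a low value. They report only what shows in the picture. A call takes as long as a camera call. They do not tell look-alikes from the thing itself.
- ctrl.search_frame(thing, camera): "box" ([left, top, right, bottom] in pixels, round what is visible of it).
- ctrl.trace(thing, camera): "pixels" (384x512 bool, what is visible of it) and "box" ([left, top, right, bottom] in pixels, round what is visible of it).
- ctrl.mark_of(thing, camera): "uv" ([column, row] in pixels: a listed point, or the origin of a listed thing).
The state is a dict: "time": time; "q": joint angles; "joint_velocities": joint speeds; "effort": joint torques, N m; "position": TCP position; "orientation": TCP orientation; "contact_force": force on the tool from outside, world axes, zero at the start; "wrist_torque": the same for the moment, N m; "width": opening from 0.0 (shut) to 1.0 (fully open); "gripper_force": force on a finger pad.
Only numpy, scipy, OpenCV 4.12 (cv2) and the standard library are available. Lean on these libraries where they do the work, as an engineer would, in place of code of your own. Each camera call takes 0.05 s, during which the arm holds its last target. There are 200 camera calls.

TASK

Gather the seasonings into the caddy's inserts: one spice jar into each of the two deep steel inserts, the small squat paste pot into the shallow square steel one, and the garlic bulb onto the round white dish, all standing upright and settled on the insert's floor. Leave the food tin and the bigger tub of cleaning paste where they stand; they are not seasonings.

Things in the scene. Friction and masses are not known exactly. Their poses are not given: they have to be found in the camera images.
- paste_pot: Squat round pot of seasoning paste with a broad, red, rounded screw lid, 58 mm across, 50 mm tall, straight sides. Origin: centre of its underside, z up. Loose, upright. (A fixed wire basket hangs 0.66 m above the worktop over its rear half, from x = 0.61 on: keep lifts at the back low.)
- spice_a: Spice jar with a wide screw cap as broad as the jar, 45 mm across, 108 mm tall (the slightly taller of the two). Nearly cylindrical; grip anywhere on its upper half. Body origin: centre of its underside, z up the jar. Loose, stands upright on the worktop.
- pepper_jar: Spice jar with a wide screw cap as broad as the jar, 45 mm across, 100 mm tall (the slightly shorter of the two). Nearly cylindrical; grip anywhere on its upper half. Body origin: centre of its underside, z up the jar. Loose, stands upright on the worktop.
- garlic: Garlic bulb with a short pointed stalk on top, 60 x 57 mm, 58 mm tall, widest at about half its height, standing on its root end. Body origin: centre of its underside, z up through the stalk. Loose.
- pot_tray: Shallow square steel insert for the paste pot: 78 x 78 mm outside, rim 16 mm above its origin, opening 73 x 73 mm, floor 8 mm above its origin. One of four fixed inserts in a row, in any order, 80 mm apart, in a wooden tray (rim 22 mm over the worktop). Origin: centre of the underside, 4 mm over the worktop; x across the row, y along it, z up.
- jar_bay_1: One of two equal steel inserts for spice jars: 78 x 78 mm outside, 30 mm tall (the deepest), thick walls, square opening of 61 x 61 mm; inner floor 3 mm above its origin. One of four fixed inserts in a row, in any order, 80 mm apart, in a wooden tray (rim 22 mm over the worktop). Origin: centre of the underside, 4 mm over the worktop; x across the row, y along it, z up.
- jar_bay_2: One of two equal steel inserts for spice jars: 78 x 78 mm outside, 30 mm tall (the deepest), thick walls, square opening of 61 x 61 mm; inner floor 3 mm above its origin. One of four fixed inserts in a row, in any order, 80 mm apart, in a wooden tray (rim 22 mm over the worktop). Origin: centre of the underside, 4 mm over the worktop; x across the row, y along it, z up.
- garlic_dish: Round shallow dish of white ceramic for the garlic, 78 mm across the rim, which is 25 mm above its origin; flat floor 60 mm across, 16 mm above its origin. One of four fixed inserts in a row, in any order, 80 mm apart, in a wooden tray (rim 22 mm over the worktop). Origin: centre of the underside, 4 mm over the worktop; x across the row, y along it, z up.
- food_tin: Metal food tin with a flat ridged top and a pictured paper wrapper, round, 75 mm across, 58 mm tall: bigger than the paste pot. Not a seasoning: it stays where it stands. Origin: centre of its underside, z up. Loose.
- yellow_tub: Tub of cleaning paste with a flat white lid, round, 74 mm across, 66 mm tall: like the paste pot but clearly bigger. Not a seasoning: it stays where it stands. Origin: centre of its underside, z up. Loose.
Mind the look-alikes: they are no part of the job. What is shaped like the garlic but pink is not meant.

How it is judged:
At the end, for the whole second after the job is handed in: A jar in each deep insert, the pot in the shallow one: upright (0.12 rad), within 16 mm of its centre, on its floor (6 mm); garlic on the dish within 22 mm of its centre, tilted under 0.4 rad; all released, at rest. Food tin and cleaning tub never moved over 20 mm or tipped 0.35 rad (horizontal distance between paste_pot and pot_tray below 0.016 m and z of paste_pot in the frame of pot_tray between 0.003 and 0.014 m and angle between paste_pot's own z axis and vertical below 0.12 rad and horizontal distance between garlic and garlic_dish below 0.022 m and z of garlic in the frame of garlic_dish between 0.01 and 0.026 m and angle between garlic's own z axis and vertical below 0.4 rad and ((horizontal distance between spice_a and jar_bay_1 below 0.016 m and z of spice_a in the frame of jar_bay_1 between -0.002 and 0.009 m and angle between each of spice_a, pepper_jar's own z axis and vertical below 0.12 rad and horizontal distance between pepper_jar and jar_bay_2 below 0.016 m and z of pepper_jar in the frame of jar_bay_2 between -0.002 and 0.009 m) or (horizontal distance between spice_a and jar_bay_2 below 0.016 m and z of spice_a in the frame of jar_bay_2 between -0.002 and 0.009 m and angle between each of spice_a, pepper_jar's own z axis and vertical below 0.12 rad and horizontal distance between pepper_jar and jar_bay_1 below 0.016 m and z of pepper_jar in the frame of jar_bay_1 between -0.002 and 0.009 m)) and linear speed of each of paste_pot, spice_a, pepper_jar, garlic below 0.02 m/s and contact force between each of paste_pot, spice_a, pepper_jar, garlic and the fingers below 0.05 N); the robot touches nothing.
It fails at once if the food tin is moved from its place or tipped (distance of food_tin from where it was at the start of the episode above 0.02 m or angle between food_tin's own z axis and vertical above 0.35 rad).
It fails at once if the tub of cleaning paste is moved from its place or tipped (distance of yellow_tub from where it was at the start of the episode above 0.02 m or angle between yellow_tub's own z axis and vertical above 0.35 rad).
It also fails if it takes over 90 s, if anything falls off the work surface, if the arm or the gripper's body presses on something with over 40 N, if the wrist force passes 120 N, or if a joint passes its speed limit or range.

## Working session

There is one attempt and no reset: what is moved stays moved. The work goes in short steps, each a Python script; the robot and the scene stay as the last script left them, time stands still between calls to the robot, and variables do not carry over. Pictures are saved under pics/ and viewed, at most 14 in all, crops included, and the job is handed in when it is done.

```bash
mkdir -p pics; ls; cat > h.py <<'E'
import numpy as np, cv2
from station import ctrl
def snap(cam,fn=None):
    s=ctrl.snapshot(cam)
    if fn: cv2.imwrite('pics/'+fn,cv2.cvtColor(s['img'],cv2.COLOR_RGB2BGR))
    return s
def proj(s,p):
    T=np.linalg.inv(s['extrinsics']); c=T[:3,:3]@np.array(p)+T[:3,3]
    v=s['intrinsics']@np.array([c[0],-c[1],-c[2]]); return v[:2]/v[2]
def back(s,uv,z):
    K=np.array(s['intrinsics']);E=np.array(s['extrinsics'])
    d=np.linalg.inv(K)@np.array([uv[0],uv[1],1.]); d=E[:3,:3]@np.array([d[0],-d[1],-d[2]])
    o=E[:3,3]; return o+d*(z-o[2])/d[2]
E
python3 - <<'E'
from h import *
names=['paste_pot','spice_a','pepper_jar','garlic','pot_tray','jar_bay_1','garlic_dish','food_tin','yellow_tub']
np.set_printoptions(precision=3,suppress=True)
print(ctrl.read_state())
for c in('top','scene'):
    s=snap(c,c+'.png'); print(c,s['extrinsics'],s['intrinsics'], s.keys())
    for n in names:
        for r in ctrl.search_frame(n,c): print(n,'box',np.round(r['box']),round(r['conf'],2))
        for r in ctrl.mark_of(n,c): print(n,'mark',np.round(r['uv'],1),round(r['conf'],2),back(s,r['uv'],0)[:2])
E
```

```text
pics
{'time': 0.0, 'q': array([-0.841,  0.359,  0.011, -0.   , -1.224, -0.288]), 'joint_velocities': array([ 0.   ,  0.   , -0.001,  0.001,  0.001,  0.001]), 'effort': array([  0.   , -58.332,  29.342,   6.937,  -0.006,   0.   ]), 'position': array([ 0.288, -0.61 ,  0.23 ]), 'orientation': array([-0.219,  0.976,  0.001, -0.   ]), 'contact_force': array([ 0.001,  0.108, -0.733]), 'wrist_torque': array([-0.025, -0.041,  0.023]), 'gripper_force': 0.0, 'width': 0.9978284329195142}
top [[ 0.016  0.986 -0.165  0.36 ]
 [-1.     0.013 -0.018 -0.017]
 [-0.016  0.165  0.986  1.024]
 [ 0.     0.     0.     1.   ]] [[388.844   0.    253.261]
 [  0.    388.844 189.881]
 [  0.      0.      1.   ]] dict_keys(['img', 'intrinsics', 'extrinsics'])
paste_pot box [170. 143. 194. 169.] 0.64
paste_pot mark [182.4 160.8] 0.64 [0.609 0.195]
paste_pot mark [363.9 207.9] 0.37 [ 0.487 -0.291]
paste_pot mark [276.3 216. ] 0.28 [ 0.462 -0.06 ]
paste_pot mark [213.3 216.7] 0.2 [0.458 0.106]
spice_a box [316. 146. 342. 173.] 0.92
spice_a mark [303.7 215.5] 0.34 [ 0.465 -0.132]
pepper_jar box [225. 145. 243. 171.] 
[... 1466 characters left out ...]
 206. 300. 231.] 0.63
pot_tray box [211. 138. 225. 163.] 0.52
pot_tray mark [277.7 224.1] 0.64 [ 0.461 -0.131]
pot_tray mark [216.2 158.9] 0.43 [0.614 0.186]
jar_bay_1 box [228. 190. 271. 218.] 0.79
jar_bay_1 box [202. 181. 246. 204.] 0.56
jar_bay_1 mark [222.6 196.5] 0.88 [0.472 0.041]
jar_bay_1 mark [250.8 210.7] 0.76 [ 0.466 -0.051]
garlic_dish box [184. 173. 215. 193.] 0.56
garlic_dish mark [198.6 189.4] 0.87 [0.459 0.109]
garlic_dish mark [329.1 206.6] 0.2 [ 0.602 -0.184]
food_tin box [144. 138. 177. 171.] 0.95
food_tin box [186. 169. 214. 195.] 0.53
food_tin mark [160.2 162.4] 0.6 [0.497 0.289]
yellow_tub box [278. 160. 307. 195.] 0.86
yellow_tub mark [289.3 188.9] 0.83 [ 0.61  -0.064]
```

```bash
python3 - <<'E'
import cv2
a=cv2.imread('pics/top.png');b=cv2.imread('pics/scene.png')
cv2.imwrite('pics/t2.png',cv2.resize(a[120:270,100:410],(800,387),interpolation=cv2.INTER_CUBIC))
cv2.imwrite('pics/s2.png',cv2.resize(b[100:300,120:386],(798,600),interpolation=cv2.INTER_CUBIC))
E
```

```text
(no output)
```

View pics/t2.png

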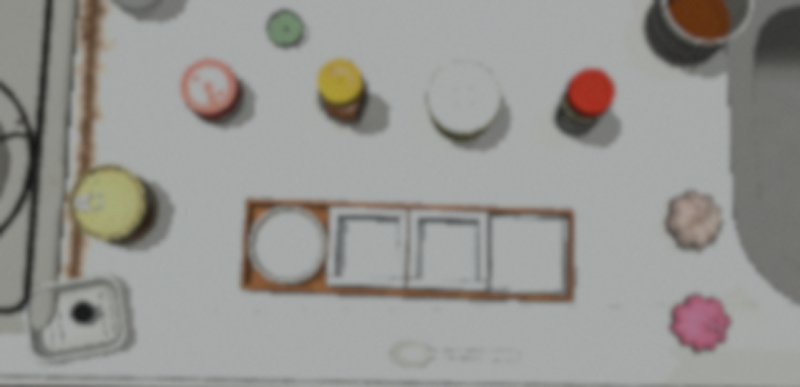

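View pics/s2.png

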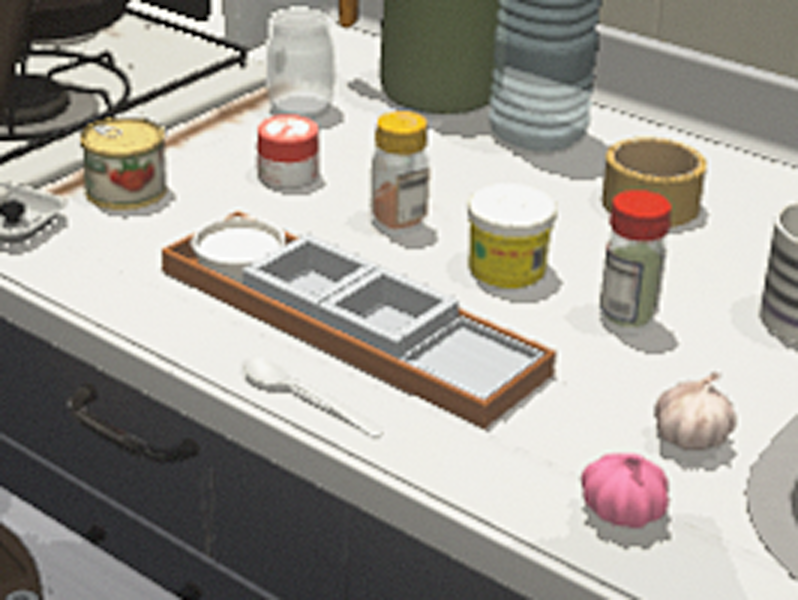

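View pics/scene.png

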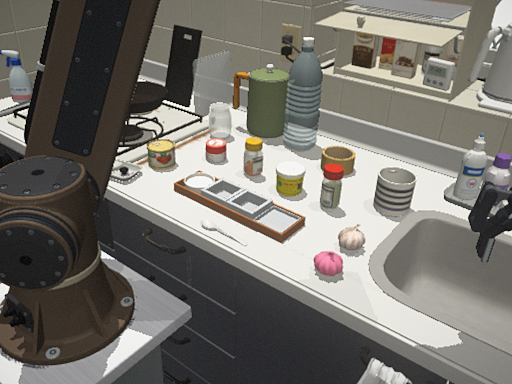

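Candidates, by top-image pixel:
- **Garlic:** (368,205), cream. The pink one at (371,245) is not meant.
- **Paste pot:** (182,155), red lid with a pale top. The yellow/white tub at (280,159) and the tin at (143,199) are not meant.
- **Spice jars:** (232,152) with the yellow cap and (328,156) with the red cap. I still have to tell which is taller, but either jar may go in either bay.

**Inserts:** dish (211,213), bays (243,215) and (274,216), tray (305,217). Next I'll check them from close up with the wrist camera.

```bash
cat >> h.py <<'E'
R2=.70710678
Qs=[np.array([R2,R2,0,0]),np.array([-R2,R2,0,0])]
E
python3 - <<'E'
from h import *
np.set_printoptions(precision=3,suppress=True)
for q in Qs:
    for p in ([.465,0,.3],[.6,.19,.1],[.6,-.19,.1],[.49,-.29,.1]): print(q,p,ctrl.solve_ik(p,q))
q=Qs[1] 
ctrl.move_to([.40,-.01,.3],q)
s=snap('wrist','w1.png'); print(s['extrinsics'],s['intrinsics'])
for n in ['pot_tray','jar_bay_1','garlic_dish','pepper_jar','yellow_tub']:
    for r in ctrl.mark_of(n,'wrist'): print(n,'mark',np.round(r['uv'],1),round(r['conf'],2),back(s,r['uv'],0.004)[:2])
E
```

```text
[0.707 0.707 0.    0.   ] [0.465, 0, 0.3] [ 0.425 -0.037 -0.314  0.    -1.294  2.716]
[0.707 0.707 0.    0.   ] [0.6, 0.19, 0.1] [ 0.616  0.394 -0.258  0.    -0.919  2.525]
[0.707 0.707 0.    0.   ] [0.6, -0.19, 0.1] None
[0.707 0.707 0.    0.   ] [0.49, -0.29, 0.1] [-0.191  0.307 -0.394  0.    -0.87  -2.951]
[-0.707  0.707  0.     0.   ] [0.465, 0, 0.3] [ 0.425 -0.037 -0.314  0.    -1.294 -0.425]
[-0.707  0.707  0.     0.   ] [0.6, 0.19, 0.1] [ 0.616  0.394 -0.258  0.    -0.919 -0.616]
[-0.707  0.707  0.     0.   ] [0.6, -0.19, 0.1] [ 0.003  0.394 -0.258  0.    -0.919 -0.003]
[-0.707  0.707  0.     0.   ] [0.49, -0.29, 0.1] [-0.191  0.307 -0.394  0.    -0.87   0.191]
[[-1.    -0.001  0.     0.4  ]
 [ 0.    -0.965 -0.264 -0.075]
 [ 0.    -0.264  0.965  0.443]
 [ 0.     0.     0.     1.   ]] [[335.123   0.    260.38 ]
 [  0.    335.123 189.199]
 [  0.      0.      1.   ]]
pot_tray mark [214.4  49.6] 0.93 [ 0.456 -0.132]
jar_bay_1 mark [216.8 180.8] 0.78 [0.459 0.033]
jar_bay_1 mark [214.8 116.5] 0.66 [ 0.459 -0.052]
garlic_dish mark [216.6 231. ] 0.9 [0.462 0.106]
pepper_jar mark [107.5 196.4] 0.74 [0.609 0.055]
yellow_tub mark [101.3 107.4] 0.7 [ 0.603 -0.064]
```

View pics/w1.png

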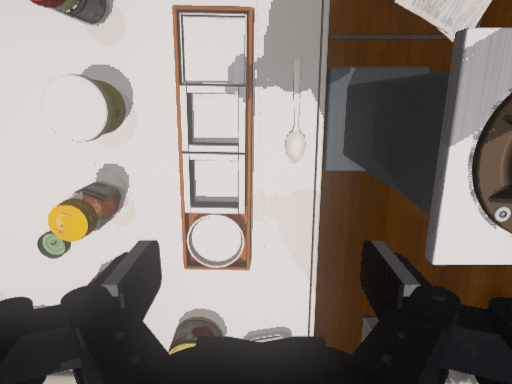

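The wrist view confirms the insert order by row: tray (214,50), bays (216,116) and (216,181), dish (216,240). Now I'll refine the positions from directly overhead.

```bash
cat >> h.py <<'E'
def marks(names,cam,z=0.,fn=None):
    s=snap(cam,fn)
    for n in names:
        for r in ctrl.mark_of(n,cam):
            if r['conf']>.3: print(cam,n,round(r['conf'],2),np.round(r['uv']),np.round(back(s,r['uv'],z)[:2],4))
    return s
E
python3 - <<'E'
from h import *
q=Qs[1]; np.set_printoptions(precision=3,suppress=True)
ins=['pot_tray','jar_bay_1','garlic_dish']
ctrl.move_to([.46,-.01,.3],q); s=marks(ins,'wrist',.004,'w2.png')
ctrl.move_to([.46,-.09,.25],q); marks(ins,'wrist',.004)
ctrl.move_to([.50,-.22,.20],q); marks(['garlic','spice_a'],'wrist',0,'w3.png')
ctrl.move_to([.53,-.12,.20],q); marks(['garlic','spice_a','yellow_tub'],'wrist',0)
E
python3 - <<'E'
import cv2,numpy as np
a=cv2.imread('pics/w2.png');b=cv2.imread('pics/w3.png')
cv2.imwrite('pics/w23.png',np.hstack([cv2.resize(a,(400,300)),cv2.resize(b,(400,300))]))
E
```

```text
wrist pot_tray 0.92 [267.  51.] [ 0.452 -0.131]
wrist jar_bay_1 0.79 [261. 182.] [0.459 0.035]
wrist jar_bay_1 0.78 [260. 116.] [ 0.46  -0.052]
wrist garlic_dish 0.65 [259. 232.] [0.463 0.106]
wrist pot_tray 0.95 [265. 123.] [ 0.454 -0.127]
wrist jar_bay_1 0.68 [259. 251.] [0.461 0.032]
wrist garlic_dish 0.72 [260. 301.] [0.46  0.104]
wrist garlic 0.93 [268.  84.] [ 0.493 -0.298]
wrist garlic 0.55 [376.  85.] [ 0.387 -0.297]
wrist spice_a 0.76 [162. 197.] [ 0.605 -0.183]
wrist spice_a 0.71 [187.  96.] [ 0.603 -0.185]
wrist yellow_tub 0.76 [192. 211.] [ 0.605 -0.065]
wrist yellow_tub 0.44 [336. 152.] [ 0.453 -0.13 ]
```

View pics/w23.png

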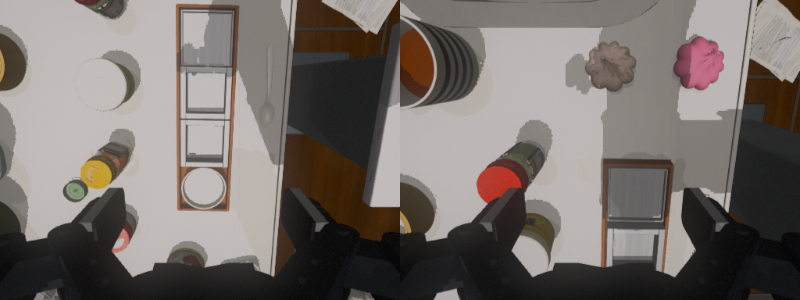

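View pics/w2.png

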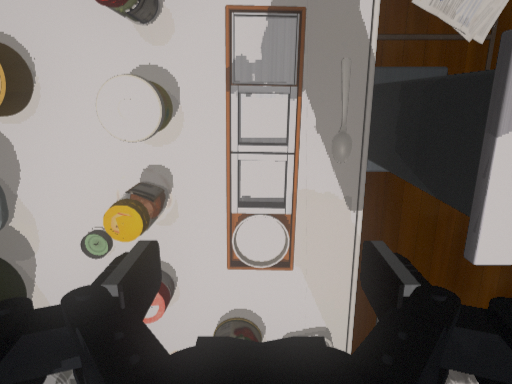

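The picture shows the tray outline at cols 231–298, rows 11–86. The bays are at cols 229–296, rows 86–153 and 153–214, and the dish is centred near (260,241). I'll fit the centres from those edges and locate the tall bottle's cap.

```bash
python3 - <<'E'
from h import *
np.set_printoptions(precision=4,suppress=True)
E=np.array([[-1,-.001,0,.46],[0,-.965,-.264,-.075],[0,-.264,.965,.443],[0,0,0,1]]);K=np.array([[335.123,0,260.38],[0,335.123,189.199],[0,0,1]])
s=dict(intrinsics=K,extrinsics=E)
for n,uv,z in [('tray tl',(231,11),.02),('tray br',(298,84),.02),('b tl',(230,87),.034),('b tr',(298,87),.034),('mid',(263,153),.034),('b bl',(230,213),.034),('b br',(292,213),.034),('dish',(260,241),.029),('wood',(226,8),.022),('wood',(305,8),.022),('wood',(227,269),.022),('wood',(294,269),.022)]:
    print(n,back(s,uv,z))
# bottle cap triangulation: top (210,131), w2 (97,243)
Et=np.array([[.016,.986,-.165,.36],[-1,.013,-.018,-.017],[-.016,.165,.986,1.024],[0,0,0,1]]);Kt=np.array([[388.844,0,253.261],[0,388.844,189.881],[0,0,1]])
t=dict(intrinsics=Kt,extrinsics=Et)
for z in (.2,.25,.28,.3,.32): print(z,back(t,(210,131),z)[:2],back(s,(97,243),z)[:2])
# tops: object tops from top view
for n,uv,z in [('pot lid',(181.5,154),.05),('yellow jar',(232,151.5),.104),('red jar',(329,155.5),.104),('garlic',(368.5,205),.03)]: print(n,back(t,uv,z))
E
```

```text
tray tl [ 0.4933 -0.1703  0.02  ]
tray br [ 0.4146 -0.0907  0.02  ]
b tl [ 0.4953 -0.0868  0.034 ]
b tr [ 0.416  -0.0868  0.034 ]
mid [ 0.4567 -0.0092  0.034 ]
b bl [0.4992 0.0687 0.034 ]
b br [0.4192 0.0687 0.034 ]
dish [0.4606 0.1101 0.029 ]
wood [ 0.4988 -0.173   0.022 ]
wood [ 0.4092 -0.173   0.022 ]
wood [0.5066 0.1554 0.022 ]
wood [0.4133 0.1554 0.022 ]
0.2 [0.6285 0.0957] [0.5884 0.0353]
0.25 [0.6122 0.0889] [0.562  0.0126]
0.28 [0.6024 0.0848] [ 0.5462 -0.001 ]
0.3 [0.5959 0.082 ] [ 0.5356 -0.0101]
0.32 [0.5894 0.0793] [ 0.525  -0.0192]
pot lid [0.6146 0.188  0.05  ]
yellow jar [0.6083 0.0532 0.104 ]
red jar [ 0.601  -0.1828  0.104 ]
garlic [ 0.491 -0.295  0.03 ]
```

```bash
python3 - <<'E'
from h import *
s=snap('scene','sc2.png'); print(proj(s,[.694,.124,0]),back(s,(302,148),0),back(s,(266,133),0),back(s,(220,138),0),back(s,(338,172),0))
s=marks(['pepper_jar','paste_pot','spice_a'],'top')
ctrl.move_to([.56,.13,.2],Qs[1]); marks(['pepper_jar','paste_pot'],'wrist',0,'w4.png')
a=cv2.imread('pics/top.png');b=cv2.imread('pics/w4.png'); c=cv2.imread('pics/sc2.png')
cv2.imwrite('pics/tw.png',np.vstack([np.hstack([cv2.resize(a,(400,300)),cv2.resize(b,(400,300))]),cv2.resize(c[90:190,180:400],(800,300))[:300]]))
E
```

```text
[250.78791394 155.7573526 ] [0.83426039 0.03980994 0.        ] [0.85142055 0.18443238 0.        ] [0.7278702  0.26907047 0.        ] [ 0.77176408 -0.1152575   0.        ]
wrist pepper_jar 0.91 [209.  89.] [0.6104 0.0561]
wrist paste_pot 0.74 [207. 220.] [0.6182 0.1924]
```

View pics/tw.png

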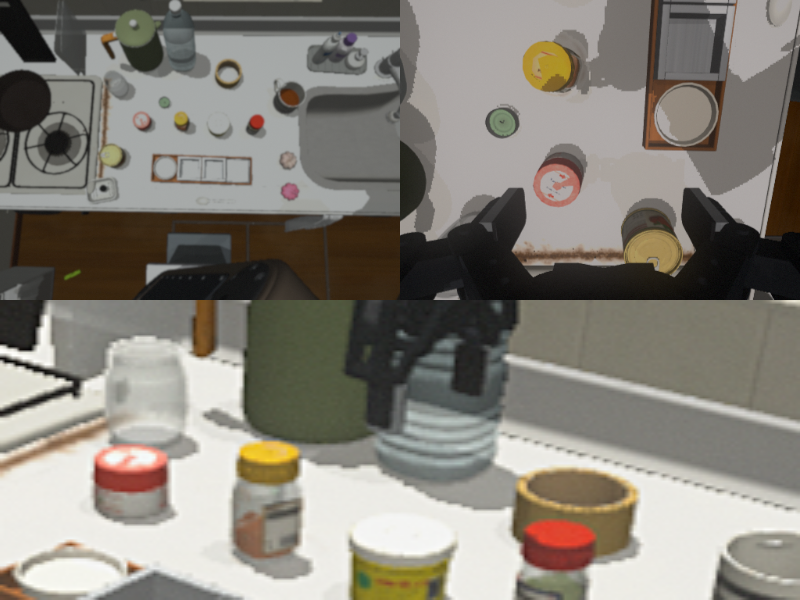

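Positions agree across views to a few mm. The green disc at (165,102) in the top view is a small low lid well clear of the work. I'll start with the red-capped jar.

```bash
cat >> h.py <<'E'
Q=Qs[1]
def pick(p,z,up=.18,effort=40):
    ctrl.gripper_to(1.0); ctrl.move_to([*p,up],Q)
    print('pick hit',ctrl.move_straight([*p,z],max_speed=.12,stop_force=15))
    ctrl.gripper_to(0.,effort); st=ctrl.read_state(); print('width',st['width']*85,'gf',st['gripper_force'],st['position'])
    ctrl.move_straight([*p,up],max_speed=.15); st=ctrl.read_state(); print('lifted width',st['width']*85,st['gripper_force'])
def place(p,z,up=.18,opening=.95):
    ctrl.move_to([*p,up],Q); ctrl.move_straight([*p,z+.03],max_speed=.15)
    print('place hit',ctrl.move_straight([*p,z-.002],max_speed=.04,stop_force=6),ctrl.read_state()['position'])
    ctrl.gripper_to(opening); ctrl.move_straight([*p,up],max_speed=.15); print('t',ctrl.read_state()['time'])
E
python3 - <<'E'
from h import *
pick([.603,-.184],.056); place([.457,-.050],.063)
snap('top','t3.png')
pick([.609,.055],.056); place([.459,.030],.063)
ctrl.move_to([.46,-.09,.25],Q)
s=snap('wrist','w5.png')
for n in ['spice_a','pepper_jar']:
    for r in ctrl.mark_of(n,'wrist'): print(n,r['conf'],back(s,r['uv'],.007)[:2])
E
```

```text
pick hit False
width 43.76947820610531 gf 40.20420015323907 [ 0.6027666  -0.18409981  0.05658311]
lifted width 43.95452491561426 40.61903008259833
place hit True [ 0.45611071 -0.05022206  0.06323199]
t 16.1667
pick hit False
width 45.719086086282815 gf 40.24095682427287 [0.6094239  0.05504017 0.05687531]
lifted width 45.93025083279342 41.051477305591106
place hit True [0.45932706 0.02999905 0.06347248]
t 23.275
spice_a 0.71 [ 0.45277147 -0.13231727]
spice_a 0.66 [ 0.45488583 -0.04784462]
pepper_jar 0.62 [0.4590254 0.0297462]
```

View pics/w5.png

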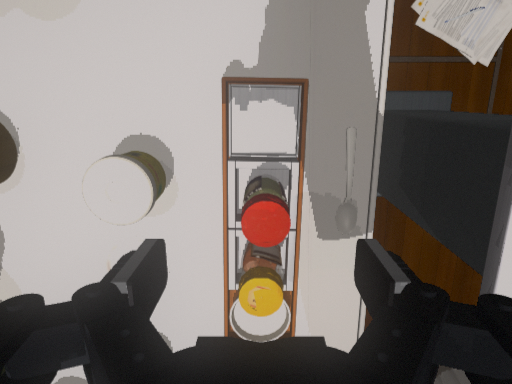

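The red-capped jar at (265,222) and the yellow-capped jar at (262,295) stand upright in their bays. Pot and garlic next.

```bash
python3 - <<'E'
from h import *
pick([.616,.190],.016); place([.455,-.130],.028,opening=.9)
pick([.492,-.297],.010,effort=25); place([.461,.110],.030,opening=.95)
ctrl.move_to([.46,.0,.35],Q)
s=snap('wrist','w6.png')
for n in ['spice_a','pepper_jar','paste_pot','garlic']:
    for r in ctrl.mark_of(n,'wrist'): print(n,r['conf'],back(s,r['uv'],{'garlic':.02,'paste_pot':.012}.get(n,.007))[:2])
ctrl.move_to([.35,-.35,.3],Q)
snap('scene','s6.png'); a=cv2.imread('pics/s6.png'); b=cv2.imread('pics/w6.png')
cv2.imwrite('pics/f.png',np.vstack([cv2.resize(a[120:250,130:350],(508,300),interpolation=2),cv2.resize(b[0:290,10:500],(508,300))]))
E
```

```text
pick hit False
width 56.89338067603818 gf 42.34739759936929 [0.61637572 0.19017765 0.01686813]
lifted width 56.41471341952163 42.751884469762444
place hit True [ 0.45437284 -0.13009284  0.02865606]
t 33.1333
pick hit False
width 56.87794410859051 gf 25.090160683030263 [ 0.49209593 -0.29709715  0.01099987]
lifted width 56.84290729227734 26.744016066659242
place hit True [0.46075246 0.10978898 0.03068577]
t 42.0167
spice_a 0.58 [ 0.45334386 -0.04986404]
pepper_jar 0.86 [0.45824473 0.03004587]
paste_pot 0.96 [ 0.45246682 -0.13045234]
garlic 0.7 [0.46170186 0.10902952]
garlic 0.51 [ 0.45520948 -0.12912184]
```

View pics/f.png

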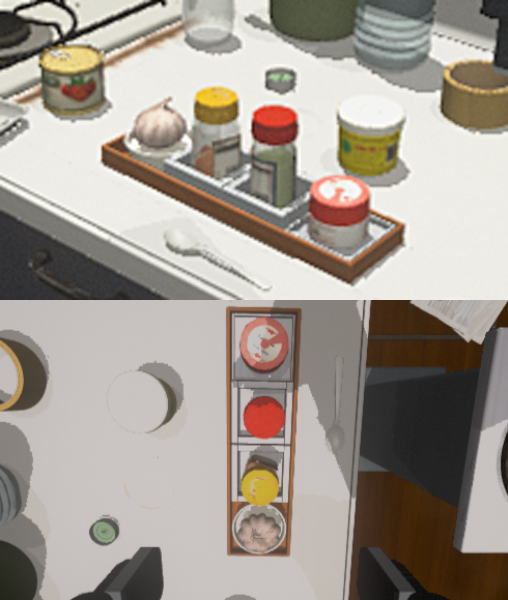

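The picture shows all four items upright and seated: garlic (160,125), yellow-capped jar (217,135), red-capped jar (274,160) and pot (340,210). The tin (70,80) and the tub (370,130) haven't moved. I'm handing it in.

```bash
python3 -c "
from h import *
ctrl.pause(.3); print(ctrl.job_done())"
```

```text
the job is handed in; nothing more can be done
None
```

The job is handed in: both spice jars, the paste pot and the garlic stand upright in their inserts in the last pictures, the tin and the tub were left alone, and it took about 45 s of the 90 s; no verdict was returned.

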